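Zero the balance and print the record

ROBOT

A 7-joint arm with a two-finger parallel gripper is mounted at the origin on the work surface. World frame = base frame: x ahead of the robot, y to its left, z up, the work surface at z = 0. Lengths are in m, angles in rad, forces in N, time in s.
With the tool pointing down it reaches from about 0.4 to 0.9 m from the base axis. Payload 5.6 kg.
Tool frame: the origin (TCP) lies on the centre line of the jaws, within the pads' length; the fingertips stand 8 mm ahead of it and the grasp point (between the pads) lies 11 mm behind it (tip_extent is the distance from the TCP to the fingertips, in m); z points along the fingers, y is the direction in which the jaws open and shut (so a half turn about z gives the same grasp; the last joint's range is limited). The gripper opens to 92 mm and grips with 3 to 60 N. Pads are 20 mm wide; open, the fingers measure 128 mm over their backs; the gripper's body (75 mm by 189 mm) begins 69 mm behind the grasp point.
Start: joints at [-1.244, 0.468, -0.012, 1.603, 0.006, 1.071, -0.056], TCP at [0.235, 0.606, 0.223] pointing down, gripper open.
Joint ranges: [-2.53, 2.53], [-0.31, 2.02], [-1.57, 1.55], [0.28, 2.44], [-1.29, 4.43], [0.15, 1.84], [-2.92, 2.92]. Speed limits (rad/s): [2.57, 2.57, 3.14, 3.14, 3.14, 3.14, 3.14].

INTERFACE

Orientations are given as a unit quaternion [w, x, y, z].
In Python, from bench import get_state, read_camera, close_job, boxes_of, pinpoint, tip_extent gives the robot as it stands.
- The arm moves only by the tool move_arm, never from a script. Its argument "plan" is one flat list of numbers, 5 for each row, row after row: the shift along the world's x, y, z in mm, then the turn about the world's z in rad, then the finger opening in mm, from 0 to 91.9. In form: [dx, dy, dz, spin, gripper, dx, dy, dz, spin, gripper, ...]. A call has exactly 8 rows; each row is the pose to reach, as a shift and turn from the pose commanded when the call began; what a row does not reach only later rows make up. A row lasts 1/8 s, in which the tool goes at most 62.5 mm and 10.7 degrees, less where a joint would pass 70% of its speed; a pose out of reach is approached as far as the arm can. A call with a gripper value outside its range is refused whole. The fingers move at their own pace and stop on an object; the grip force is fixed at half the most. Time passes only in rows, so rows that repeat a pose let the fingers close, or fill a call up. It gives the time, the measured TCP pose, the force and the opening at its end, in the units of the state.
- get_state(): the state, without advancing time (a new reading comes with each control period).
- read_camera(name): name is "scene" or "top" or "wrist"; returns a dict with "frame" (400x640x3 uint8, blue, green, red), "vertical_fov" (degrees; the focal length in pixels is half the picture's height over the tangent of half this angle, whatever the lens; pixels are square), "cx", "cy" (the principal point, pixels), "k1" (the pictures are not rectified: a ray, as slopes to the right and down, at radius r is drawn at 1 + k1 r^2 times it, then the intrinsics apply), "R" (3x3) and "t" (3): a world point X has camera coordinates R X + t. Camera axes: x right, y down, z forward; pixel columns grow to the right and rows downward; lengths in m; the calibration is good to about 2 mm. A picture is of the moment at which its call begins. There is no depth.
- close_job(): hands the job in, once; it reports no verdict.
Trained networks look in a picture, given as the dict that the camera call returned (one of the last four; its "shot" number tells which), for a name from the list of things; names that differ only in an ending like _2 or _b are one class to them, and where a whole thing is asked for, a point or a joint stands for the part that bears it (a point fixed in the world has none). Each returns a list of dicts, best first, with "p" (0 to 1); they miss things now and then, are a little off and sometimes report something else, mostly with a low value. They report only what shows in the picture. A call takes as long as a camera call.
- boxes_of(picture, query): "centre" ([column, row] in pixels, amid what is visible of it).
- pinpoint(picture, query): "centre" ([column, row] in pixels: a listed point, or the origin of a listed thing).
The state is a dict: "clock": time; "joint_pos": joint angles; "dq": joint speeds; "joint_efforts": joint torques, N m; "position": TCP position; "tcp_rot": TCP orientation; "ft_force": force on the tool from outside, world axes, zero at the start; "ft_torque": the same for the moment, N m; "gripper_width": finger opening in m.
Only numpy, scipy, OpenCV 4.12 (cv2) and the standard library are available. Lean on these libraries where they do the work, as an engineer would, in place of code of your own. Each camera call takes 0.05 s, during which the arm holds its last target.

TASK

Tare the balance with its empty dish and print the zero: first rest the closed fingertips lightly on the round steel earthing pad for about half a second to take off static, then lightly press and release the long bar key on the balance, then lightly press and release the square key on the printer, and draw clear. Press no other key, leave the brass post, the pan with its dish and everything loose on the bench untouched, and pick nothing up.

Things in the scene. Friction and masses are not known exactly. Their poses are not given: they have to be found in the camera images.
- balance: White top-loading balance, fixed, 290 mm (x, away from the robot's side) by 200 mm (y, to its left). Origin: centre of underside, at bench level. Key panel along the front edge, 52 mm high; one row of three grey keys 118 mm in front of the origin: the long bar key amid two small round keys. Behind the row's centre line, from 29 mm on, a display up to 66 mm high; rear housing 68 mm high.
- bar_key_top (a point): Centre of the top face of the bar key: 18 mm (x) by 50 mm (y), 9 mm above the panel, 61 mm above the bench when up. It moves with the key. Frame as that of the balance: x away from the robot's side of it, y to its left, z up.
- bar_key (a joint): Bar key of the balance; it registers at 3 mm. It is sprung: it starts to move at about 1 N, each further mm takes about 0.8 N, and it stops hard at 6 mm (about 5.5 N). Joint value: metres pressed down, 0 = up, 0.006 = fully down.
- round_key_l (a joint): Round key, 16 mm across, on the balance 75 mm to the left (+y) of the bar key; not to be pressed. It is sprung: it starts to move at about 1 N, each further mm takes about 0.8 N, and it stops hard at 6 mm (about 5.5 N). Joint value: metres pressed down, 0 = up, 0.006 = fully down.
- round_key_r (a joint): Round key, 16 mm across, on the balance 75 mm to the right (-y) of the bar key; not to be pressed. It is sprung: it starts to move at about 1 N, each further mm takes about 0.8 N, and it stops hard at 6 mm (about 5.5 N). Joint value: metres pressed down, 0 = up, 0.006 = fully down.
- pan: Round steel pan of the balance, 150 mm across, top 82 mm above the bench, centred 55 mm behind the balance's origin. Origin 14 mm below its top. Not to be touched.
- dish: Empty aluminium weighing dish on the pan, 64 mm across, 18 mm high, loose. Origin: centre of its underside.
- printer: White record printer, fixed, left or right of the balance, 160 mm (x, away from the robot's side) by 120 mm (y, to its left). Origin: centre of underside, at bench level. Key panel on its front part, 66 mm high; rear part 76 mm high, paper strip to 100 mm. Keys 52 mm in front of the origin: the square one 30 mm to the left, a small round one 38 mm to the right.
- square_key_top (a point): Centre of the top face of the square key: 24 by 24 mm, 9 mm above the panel, 75 mm above the bench when up. It moves with the key. Frame as that of the printer: x away from the robot's side of it, y to its left, z up.
- square_key (a joint): Square key of the printer; it registers at 3 mm. It is sprung: it starts to move at about 1 N, each further mm takes about 0.8 N, and it stops hard at 6 mm (about 5.5 N). Joint value: metres pressed down, 0 = up, 0.006 = fully down.
- feed_key (a joint): Round key of the printer, 14 mm across, 68 mm to the right (-y) of the square key; not to be pressed. It is sprung: it starts to move at about 1 N, each further mm takes about 0.8 N, and it stops hard at 6 mm (about 5.5 N). Joint value: metres pressed down, 0 = up, 0.006 = fully down.
- earth: Earthing point, fixed, on the other side of the balance from the printer: white plate 80 mm (x, away from the robot's side) by 150 mm (y, to its left), 18 mm high. Origin: centre of underside. The round steel pad stands 35 mm to the left (+y) of the origin, a brass post 50 mm to the right (-y).
- earth_pad_top (a point): Centre of the top face of the round steel earthing pad: 46 mm across, 10 mm above its plate, 28 mm above the bench when up. It moves with the pad. Frame as that of the earthing point: x away from the robot's side of it, y to its left, z up.
- earth_pad (a joint): Earthing pad; contact is made from the first mm. It is sprung: it starts to move at about 1 N, each further mm takes about 0.8 N, and it stops hard at 6 mm (about 5.5 N). Joint value: metres pressed down, 0 = up, 0.006 = fully down.
- weight: Steel calibration weight, 30 mm across, 45 mm high, loose, in front of the balance. Origin: centre of its underside.
- stopper: Cork stopper, 32 mm across, 26 mm high, loose, in front of the balance. Origin: centre of its underside.
- spatula: Steel lab spoon, 150 mm long, up to about 45 mm wide and 20 mm high, lying loose crosswise in front of the balance.
- amber: Amber glass bottle, 64 mm across, 140 mm high, loose, towards the back. Origin: centre of its underside.
- beaker: Glass beaker, 68 mm across, 85 mm high, loose, towards the back. Origin: centre of its underside.
- jar: White jar, 44 mm across, 60 mm high, loose, at the right-hand side. Origin: centre of its underside.
- brass_post: Brass bonding post with a round nut on the earthing plate, 24 mm across, 28 mm high above the plate. Origin: centre of its foot on the plate's top. Not to be touched.

How it is judged:
On the way, in this order (a step that is already met when the one before it is completed fails the run):
1. the fingertips rest on the earthing pad (over 0.5 N, pad down 1 mm) for 0.3 s (contact force between the fingers and earth above 0.5 N and value of joint earth_pad above 0.001 m), for 0.3 s.
2. then the bar key of the balance is pressed 3 mm by the fingers (contact force between the fingers and balance above 0.5 N and value of joint bar_key above 0.003 m), for 0.04 s.
3. then, with the bar key up again, the square key of the printer is pressed 3 mm by the fingers (contact force between the fingers and printer above 0.5 N and value of joint square_key above 0.003 m and value of joint bar_key below 0.0015 m), for 0.04 s.
At the end, for the whole second after the job is handed in: After the pad, the bar key and the square key were touched in that order, all keys and the pad are up again (within 1.5 mm), and every loose thing is at rest within 15 mm of where it stood (the dish within 8 mm) (value of joint each of earth_pad, bar_key, square_key, round_key_l, round_key_r, feed_key below 0.0015 m and distance of dish from where it was at the start of the episode below 0.008 m and distance of each of weight, stopper, spatula, amber, beaker, jar from where it was at the start of the episode below 0.015 m and linear speed of each of dish, weight, stopper, spatula, amber, beaker, jar below 0.02 m/s).
It fails at once if one of the other keys (round keys of the balance or the printer) is pressed 3 mm (value of joint any of round_key_l, round_key_r, feed_key above 0.003 m).
It fails at once if a touch is not light: over 20 N on the balance, the printer or the earthing point (contact force between any of the fingers, the arm and balance above 20 N or contact force between any of the fingers, the arm and printer above 20 N or contact force between any of the fingers, the arm and earth above 20 N).
It fails at once if the pan or a loose thing is touched with more than 1 N (contact force between any of the fingers, the arm and pan above 1 N or contact force between any of the fingers, the arm and dish above 1 N or contact force between any of the fingers, the arm and weight above 1 N or contact force between any of the fingers, the arm and stopper above 1 N or contact force between any of the fingers, the arm and spatula above 1 N or contact force between any of the fingers, the arm and amber above 1 N or contact force between any of the fingers, the arm and beaker above 1 N or contact force between any of the fingers, the arm and jar above 1 N).
It fails at once if the brass post is touched with more than 1 N (contact force between any of the fingers, the arm and brass_post above 1 N).
It fails at once if a loose thing is moved more than 15 mm (the dish 8 mm) or picked up (distance of dish from where it was at the start of the episode above 0.008 m or distance of any of weight, stopper, spatula, amber, beaker, jar from where it was at the start of the episode above 0.015 m).
It also fails if it takes over 45 s, if anything falls off the work surface, if the arm or the gripper's body presses on something with over 40 N, if the wrist force passes 120 N, or if a joint passes its speed limit or range.

## Working session

There is one attempt and no reset: what is moved stays moved. The work goes in short steps, Python scripts to look and compute and a tool call to move; the robot and the scene stay as the last step left them, time stands still between calls to the robot, and variables do not carry over. Pictures are saved under pics/ and viewed, and the job is handed in when it is done.

Besides the shell and the picture viewer there is one more tool, called after ">>>" in YAML: its name, and indented under it one key for each argument. move_arm: Moves the arm, as the interface text tells. Its arguments: {"type":"object","properties":{"plan":{"type":"array","items":{"type":"number"}}},"required":["plan"]}

```bash
mkdir -p pics; ls
cat > h.py <<'E'
import numpy as np, cv2
from bench import *
def K(p):
    h,w=p["frame"].shape[:2]; f=h/2/np.tan(np.radians(p["vertical_fov"])/2)
    return f
def ray(p,uv):
    f=K(p); d=np.array([(uv[0]-p["cx"])/f,(uv[1]-p["cy"])/f]); s=d.copy()
    for _ in range(30): s=d/(1+p["k1"]*(s@s))
    R=np.array(p["R"]);t=np.array(p["t"])
    return -R.T@t, R.T@np.array([s[0],s[1],1.])
def atz(p,uv,z):
    o,d=ray(p,uv); return o+d*(z-o[2])/d[2]
def proj(p,X):
    c=np.array(p["R"])@np.array(X)+np.array(p["t"]); s=c[:2]/c[2]; s=s*(1+p["k1"]*(s@s)); return s*K(p)+[p["cx"],p["cy"]]
def tri(obs):
    A=np.zeros((3,3));b=np.zeros(3)
    for p,uv in obs:
        o,d=ray(p,uv); d/=np.linalg.norm(d); M=np.eye(3)-np.outer(d,d); A+=M;b+=M@o
    return np.linalg.solve(A,b)
E
python3 - <<'E'
from h import *
s=get_state();print(s["clock"],s["position"],s["tcp_rot"],s["ft_force"],s["gripper_width"],tip_extent)
P={n:read_camera(n) for n in("scene","top","wrist")}
for n,p in P.items(): cv2.imwrite(f"pics/a_{n}.png",p["frame"])
Z=dict(bar_key_top=.061,square_key_top=.075,earth_pad_top=.028,balance=0,printer=0,earth=0,brass_post=.018,weight=0,stopper=0,spatula=0,amber=0,beaker=0,jar=0,dish=.082,pan=.068)
for q,z in Z.items():
    for n,p in P.items():
        r=pinpoint(p,q)[:2]
        for e in r: print(q,n,np.round(e["centre"],1),round(e["p"],2),np.round(atz(p,e["centre"],z),4))
E
```

```text
pics
0.0 [0.23478097 0.60550251 0.2216554 ] [-1.10425853e-04  1.83888492e-01  9.82946718e-01 -8.72106607e-04] [0.12160002 0.03411529 0.14485571] 0.09197947915095508 0.008
bar_key_top scene [324.9 193.6] 0.47 [ 0.5574 -0.0792  0.061 ]
bar_key_top top [332.2 198.5] 0.68 [ 0.5682 -0.08    0.061 ]
bar_key_top top [299.1 272.4] 0.48 [0.3643 0.0162 0.061 ]
square_key_top scene [470.2 262.5] 0.62 [0.4335 0.3369 0.075 ]
square_key_top scene [237.5 183.6] 0.4 [ 0.7336 -0.2523  0.075 ]
square_key_top top [179.7 245.7] 0.44 [0.4431 0.347  0.075 ]
earth_pad_top scene [306.4 160.5] 0.42 [ 0.4952 -0.254   0.028 ]
earth_pad_top top [394.2 220.7] 0.46 [ 0.504  -0.2579  0.028 ]
earth_pad_top top [207.8 157.7] 0.34 [0.7012 0.2842 0.028 ]
balance scene [292.6 230.9] 0.93 [ 0.6796 -0.0684  0.    ]
balance top [325.8 164.7] 0.61 [ 0.6777 -0.0647  0.    ]
printer scene [240.2 180.7] 0.72 [ 0.6888 -0.3312  0.    ]
printer scene [446.8 285.7] 0.62 [0.4803 0.3199 0.    ]
printer top [198.7 229.1] 0.66 [0.492  0.3167 0.    ]
earth scene [296.3 164.6] 0.83 [ 0.5136 -0.2843  0.    ]
earth top [403.5 222.7] 0.66
[... 659 characters left out ...]
ber scene [369.1 328. ] 0.92 [0.7112 0.2896 0.    ]
amber scene [399.4 193.9] 0.52 [0.3506 0.0101 0.    ]
amber top [207.8 155.1] 0.83 [0.7156 0.2923 0.    ]
beaker scene [237.7 181.4] 0.68 [ 0.6963 -0.3332  0.    ]
beaker top [408.1 156. ] 0.75 [ 0.6992 -0.3128  0.    ]
jar scene [255.3 132.4] 0.54 [ 0.5281 -0.5001  0.    ]
jar top [472.4 210.6] 0.59 [ 0.5305 -0.4973  0.    ]
dish scene [281.  223.1] 0.8 [ 0.7243 -0.0482  0.082 ]
dish scene [420.5 227.3] 0.24 [0.4522 0.1861 0.082 ]
dish top [321.3 144.3] 0.7 [ 0.7198 -0.0525  0.082 ]
pan scene [276.5 224.7] 0.75 [ 0.7306 -0.0619  0.068 ]
pan scene [370.7 327.2] 0.52 [0.7354 0.3182 0.068 ]
pan top [323.  139.7] 0.83 [ 0.7367 -0.0576  0.068 ]
```

View pics/a_top.png

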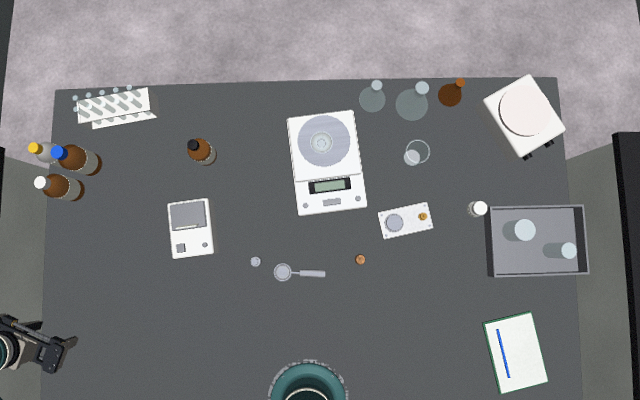

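View pics/a_scene.png

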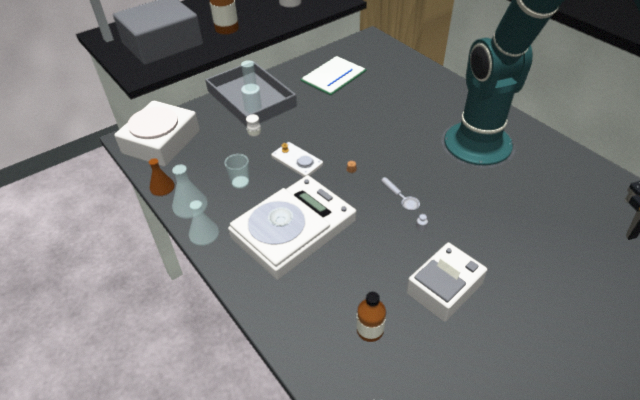

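View pics/a_wrist.png

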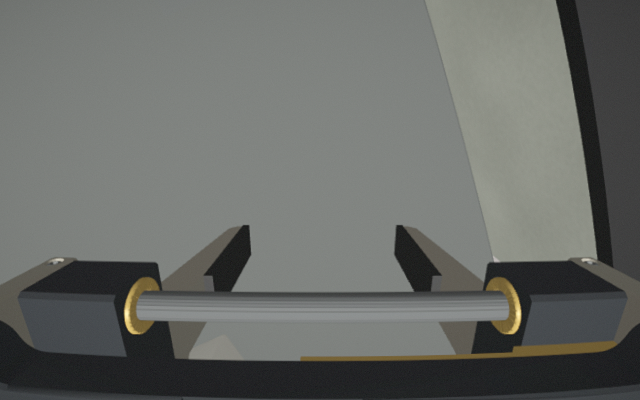

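The top view shows the balance (327,160), printer (190,228) and earth plate (405,220), with the keys at about bar (331,202), square (181,247) and pad (394,222). I'll zoom in to refine those positions.

Run:
```python
from h import *
p=read_camera("top");q=read_camera("scene")
a=p["frame"]
def crop(f,u,v,w,h,k): return cv2.resize(f[v:v+h,u:u+w],None,fx=k,fy=k,interpolation=cv2.INTER_CUBIC)
A=crop(a,160,190,60,75,6);B=crop(a,285,175,85,45,6);C=crop(a,370,195,70,50,6)
im=np.zeros((600,800,3),np.uint8)
im[:270,:510]=B; im[:300,510:800]=0
im[275:575,:420]=C; im[150:600,440:800]=A
cv2.imwrite("pics/b.png",im)
f=q["frame"]
A=crop(f,405,240,90,80,4);B=crop(f,280,170,85,60,5);C=crop(f,265,135,65,45,5)
im=np.zeros((600,800,3),np.uint8); im[:300,:425]=B; im[:320,435:795]=A; im[350:575,:325]=C
cv2.imwrite("pics/c.png",im)
```

```text
(no output)
```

View pics/b.png

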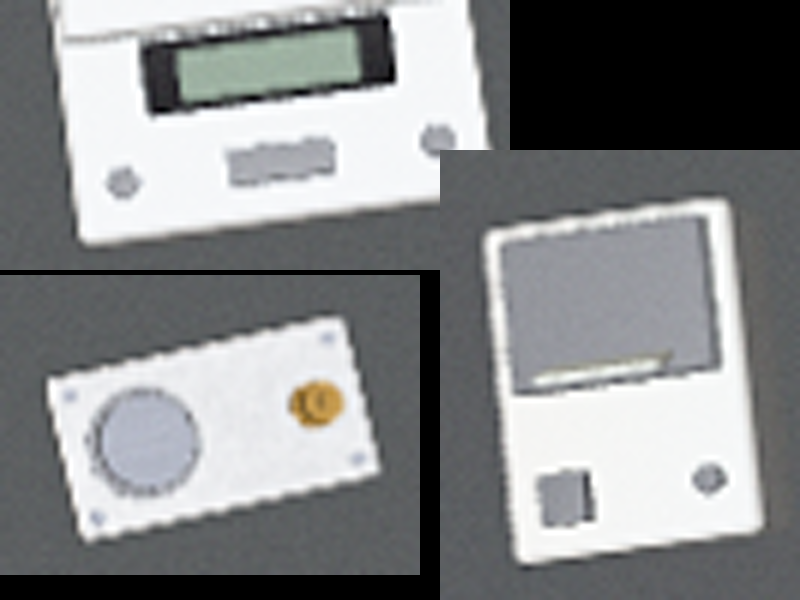

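View pics/c.png

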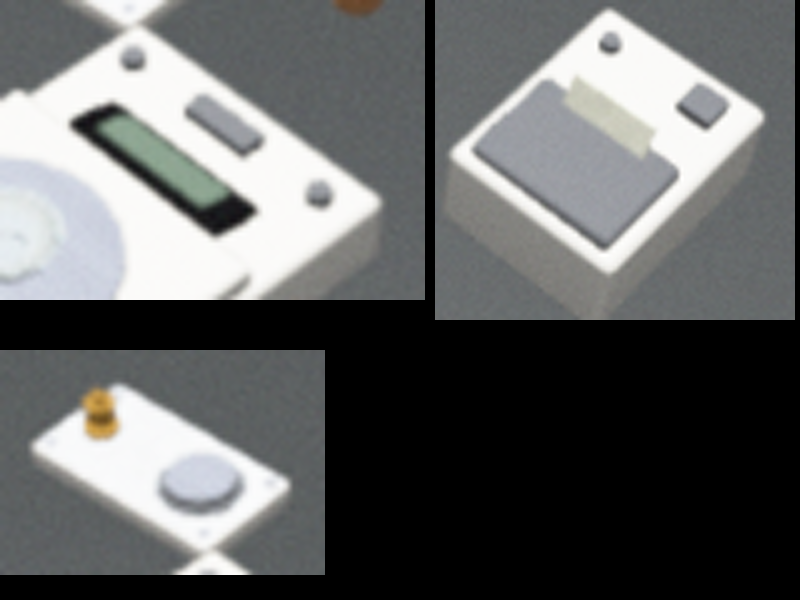

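Run:
```python
from h import *
p=read_camera("top");q=read_camera("scene")
for n,z,a,b in (("bar",.061,(332,201.8),(324.8,194.2)),("sq",.075,(180.2,248),(472.2,265.5)),("pad",.028,(394.6,222.3),(305.2,160.8))):
    print(n,atz(p,a,z).round(4),atz(q,b,z).round(4),tri([(p,a),(q,b)]).round(4))
for n,z,a in(("rl",.061,(285+123/6,175+182/6)),("rr",.061,(285+438/6,175+140/6)),("feed",.075,(160+269/6,190+328/6)),("post",.046,(423,216.5)),("bal fl",.052,(298.5,215)),("disp r",.066,(351,175+83/6)),("pr fl",.066,(173,190+413/6)),("pr fr",.066,(160+323/6,190+378/6))):
    print(n,atz(p,a,z).round(4))
c=ray(p,(0,0))[0];print(c,ray(q,(0,0))[0],K(p))
from scipy.spatial.transform import Rotation as Ro
w=get_state()["tcp_rot"];print(Ro.from_quat([w[1],w[2],w[3],w[0]]).as_matrix().round(3))
```

```text
bar [ 0.5588 -0.0793  0.061 ] [ 0.559  -0.0775  0.061 ] [ 0.5586 -0.0789  0.0597]
sq [0.4367 0.3455 0.075 ] [0.4366 0.3459 0.075 ] [0.4366 0.3457 0.0748]
pad [ 0.4993 -0.2588  0.028 ] [ 0.4989 -0.2551  0.028 ] [ 0.4984 -0.2583  0.0258]
rl [ 0.5504 -0.0045  0.061 ]
rr [ 0.5671 -0.1527  0.061 ]
feed [0.4449 0.2761 0.075 ]
post [ 0.5131 -0.3373  0.046 ]
bal fl [0.5242 0.0161 0.052 ]
disp r [ 0.5938 -0.1334  0.066 ]
pr fl [0.4068 0.3688 0.066 ]
pr fr [0.4215 0.253  0.066 ]
[ 0.43351666 -0.05225709  1.20958611] [1.16482326 0.73882221 1.09169083] 410.5419350427244
[[-0.932  0.362  0.   ]
 [ 0.362  0.932 -0.   ]
 [-0.     0.    -1.   ]]
```

Both views agree to about 2–3 mm: bar (0.559,-0.079), square (0.437,0.346), pad (0.499,-0.257). The midpoint of the round keys gives the same bar position. Next I'll close the fingers, turn the tool and travel high.

>>> move_arm:
  plan: [20,-50,0,0.06,0,45,-105,0,0.12,0,70,-160,0,0.18,0,95,-215,0,0.24,0,120,-270,0,0.3,0,150,-325,0,0.36,0,180,-380,0,0.42,0,205,-430,0,0.48,0]

```text
clock: 3.6
position: [0.441, 0.174, 0.2231]
tcp_rot: [0.001, -0.056, 0.998, 0.0]
ft_force: [0.4, -0.1, 0.2]
gripper_width: 0.014
```

>>> move_arm:
  plan: [8,-58,0,0,0,16,-116,0,0,0,24,-174,0,0,0,32,-232,0,0,0,40,-290,0,0,0,48,-345,0,0,0,55,-395,0,0,0,59,-433,0,0,0]

```text
clock: 4.6
position: [0.499, -0.2593, 0.2228]
tcp_rot: [0.0, -0.054, 0.999, -0.0]
ft_force: [0.1, 0.5, 0.6]
gripper_width: 0.0004
```

Run:
```python
from h import *
s=get_state();print(s["clock"],s["position"],s["ft_force"],s["gripper_width"],s["joint_pos"].round(2) if hasattr(s["joint_pos"],'round') else s["joint_pos"])
P={n:read_camera(n) for n in("scene","wrist")}
for n,p in P.items(): cv2.imwrite(f"pics/d_{n}.png",p["frame"]); print(n,[(np.round(e["centre"],1),round(e["p"],2),atz(p,e["centre"],.028).round(3)) for e in pinpoint(p,"earth_pad_top")[:2]])
```

```text
4.6 [ 0.49896933 -0.259338    0.2228169 ] [0.12363856 0.51031119 0.58738617] 0.00036648587911927905 [ 0.06  0.33  0.44  1.85 -0.16  1.    2.25]
scene [(array([302.3, 159.9]), 0.59, array([ 0.503, -0.264,  0.028]))]
wrist [(array([329.5, 185.5]), 0.78, array([ 0.502, -0.256,  0.028])), (array([259.4, 186.4]), 0.49, array([ 0.512, -0.345,  0.028]))]
```

View pics/d_wrist.png

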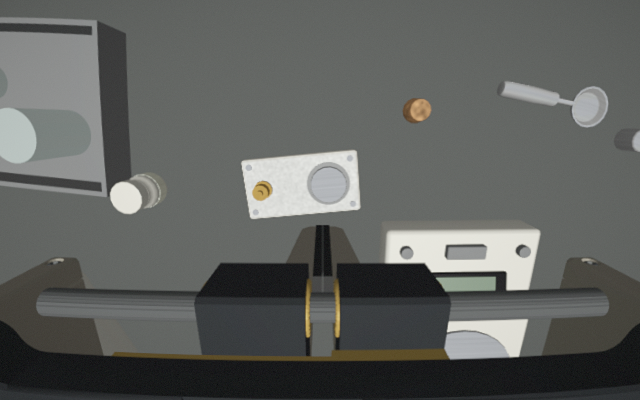

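View pics/d_scene.png

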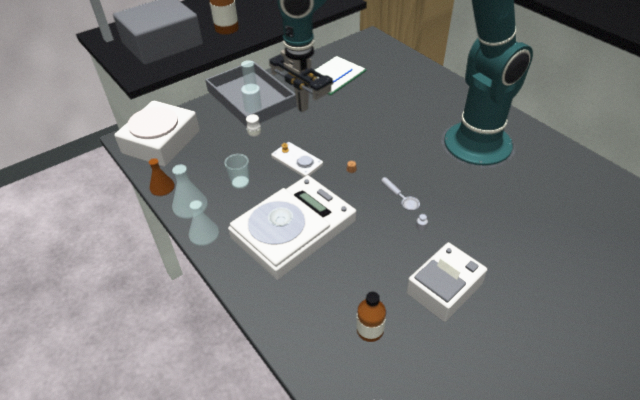

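The wrist picture shows the pad centred at (328,184), the post at (262,190) and the fingers closed; the network's position agrees within about 3 mm. I'll descend to just above the pad.

>>> move_arm:
  plan: [0,1,-40,0,0,0,1,-80,0,0,0,1,-115,0,0,0,1,-145,0,0,0,1,-165,0,0,0,1,-175,0,0,0,1,-180,0,0,0,1,-182,0,0]

```text
clock: 5.8
position: [0.4995, -0.2556, 0.041]
tcp_rot: [0.0, -0.055, 0.998, -0.0]
ft_force: [-0.3, -0.7, 0.4]
gripper_width: 0.0006
```

Run:
```python
from h import *
s=get_state();print(s["position"],s["ft_force"])
p=read_camera("scene");cv2.imwrite("pics/e.png",np.hstack([cv2.resize(p["frame"][110:200,260:350],(540,540),interpolation=2)]))
```

```text
[ 0.49945718 -0.25564684  0.04101653] [-0.28731191 -0.7038525   0.39597507]
```

View pics/e.png

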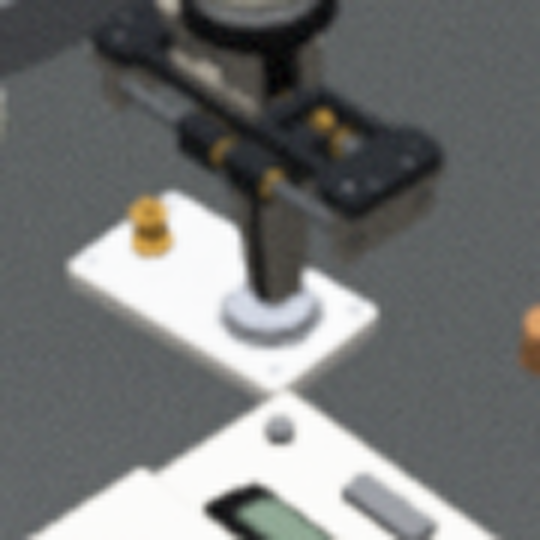

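The fingertips stand just above the pad, roughly centred (crop 270,300), and well clear of the post. Now a light press.

>>> move_arm:
  plan: [0,0,-3,0,0,0,0,-5,0,0,0,0,-7,0,0,0,0,-8,0,0,0,0,-8,0,0,0,0,-8,0,0,0,0,-8,0,0,0,0,-8,0,0]

```text
clock: 6.85
position: [0.4992, -0.256, 0.0327]
tcp_rot: [0.0, -0.055, 0.998, -0.0]
ft_force: [1.0, 0.1, 3.6]
gripper_width: 0.0006
```

The wrist reads 3.6 N, so the pad is about 3 mm down. I'll hold briefly, then lift and cross to above the bar key.

>>> move_arm:
  plan: [0,0,0,0,0,0,0,0,0,0,0,0,10,0,0,0,0,50,0,0,0,0,100,0,0,20,55,110,0,0,40,110,110,0,0,60,150,110,0,0]

```text
clock: 7.85
position: [0.5588, -0.1033, 0.143]
tcp_rot: [-0.0, -0.056, 0.998, 0.0]
ft_force: [-0.2, -1.3, -0.8]
gripper_width: 0.0004
```

Run:
```python
from h import *
s=get_state();print(s["position"],s["ft_force"])
p=read_camera("wrist");cv2.imwrite("pics/f.png",p["frame"])
print([(np.round(e["centre"],1),round(e["p"],2),atz(p,e["centre"],.061).round(4)) for e in pinpoint(p,"bar_key_top")[:2]])
```

```text
[ 0.55882343 -0.10325985  0.14297202] [-0.19103164 -1.28405489 -0.78308737]
[(array([346.1, 214.4]), 0.96, array([ 0.5626, -0.0815,  0.061 ]))]
```

View pics/f.png

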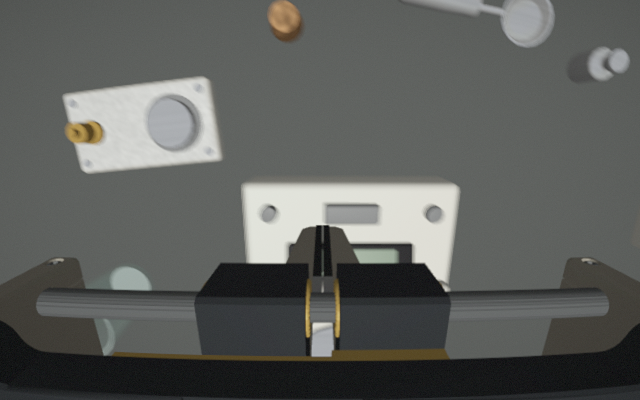

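The bar key is at about (352,213) in the wrist view, between the round keys at (268,213) and (433,213), consistent with (0.560,-0.079). I'll approach it.

>>> move_arm:
  plan: [1,15,0,0,0,1,27,0,0,0,1,27,-20,0,0,1,27,-40,0,0,1,27,-55,0,0,1,27,-65,0,0,1,27,-69,0,0,1,27,-69,0,0]

```text
clock: 8.95
position: [0.56, -0.0791, 0.0737]
tcp_rot: [0.0, -0.055, 0.998, -0.0]
ft_force: [0.2, 1.0, -0.2]
gripper_width: 0.0008
```

Run:
```python
from h import *
s=get_state();print(s["position"],s["ft_force"])
p=read_camera("scene");cv2.imwrite("pics/g.png",cv2.resize(p["frame"][140:240,270:370],(600,600),interpolation=2))
```

```text
[ 0.56004404 -0.07908122  0.07365399] [ 0.22105786  0.9570287  -0.23599595]
```

View pics/g.png

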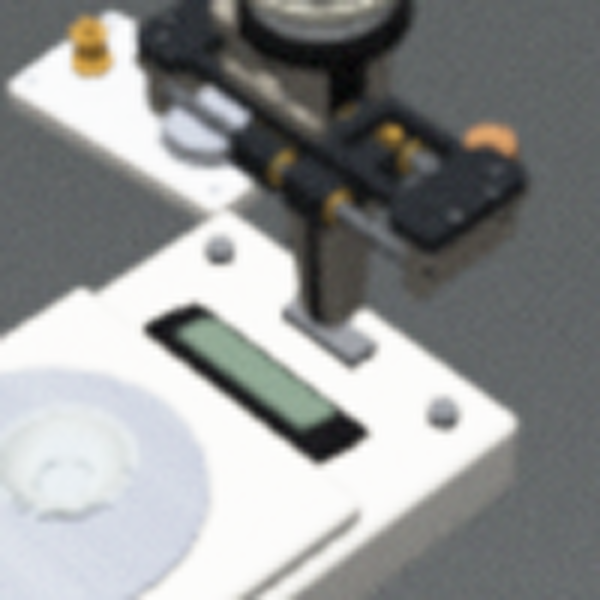

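The fingertips stand over the bar (crop 330,320) with the round keys clear. Press 4.5 mm, then release.

>>> move_arm:
  plan: [0,0,-3,0,0,0,0,-5,0,0,0,0,-7,0,0,0,0,-8.5,0,0,0,0,-9.5,0,0,0,0,-9.5,0,0,0,0,-9.5,0,0,0,0,-9.5,0,0]

```text
clock: 10.0
position: [0.5602, -0.0789, 0.0643]
tcp_rot: [0.0, -0.055, 0.998, 0.0]
ft_force: [0.1, -0.1, 4.6]
gripper_width: 0.0003
```

The reading of 4.6 N at z 0.0643 puts the bar about 4.6 mm down. Release it and travel to the printer.

>>> move_arm:
  plan: [0,0,4,0,0,0,0,15,0,0,0,0,60,0,0,0,0,110,0,0,-12,50,110,0,0,-27,105,110,0,0,-42,160,110,0,0,-57,215,110,0,0]

```text
clock: 11.0
position: [0.5019, 0.1374, 0.1745]
tcp_rot: [-0.0, -0.055, 0.998, -0.0]
ft_force: [0.7, -0.3, -0.7]
gripper_width: 0.0002
```

>>> move_arm:
  plan: [-15,50,0,0,0,-30,100,0,0,0,-45,140,0,0,0,-56,175,0,0,0,-61,195,-10,0,0,-61,195,-20,0,0,-61,195,-30,0,0,-61,195,-30,0,0]

```text
clock: 12.0
position: [0.4422, 0.3288, 0.1429]
tcp_rot: [-0.001, -0.054, 0.999, -0.001]
ft_force: [-0.7, 0.4, -0.4]
gripper_width: 0.0001
```

Run:
```python
from h import *
s=get_state();print(s["clock"],s["position"],s["ft_force"],s["joint_pos"])
p=read_camera("wrist");cv2.imwrite("pics/h.png",p["frame"])
print([(np.round(e["centre"],1),round(e["p"],2),atz(p,e["centre"],.075).round(4)) for e in pinpoint(p,"square_key_top")[:2]])
```

```text
12.0 [0.44216137 0.32884625 0.14288696] [-0.70605835  0.38761235 -0.36769457] [-0.89296369  0.40334459  0.23895947  1.92716784 -0.12535514  0.82788759
  1.09100153]
[(array([344.1, 210.3]), 0.82, array([0.4383, 0.3465, 0.075 ]))]
```

View pics/h.png

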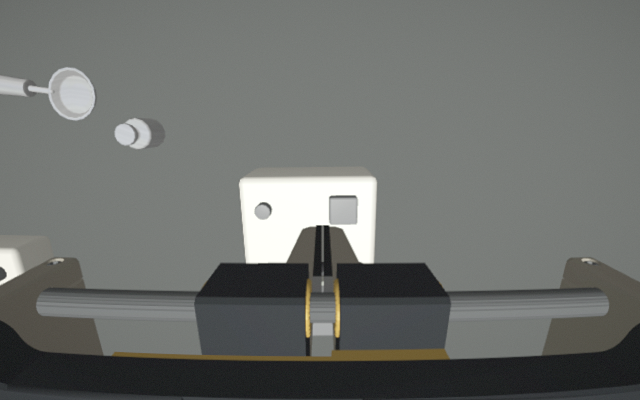

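The square key is at (343,210) in the wrist view, giving (0.438,0.346), which agrees with the other two cameras. The feed key (263,211) is well clear. I'll approach.

>>> move_arm:
  plan: [-2,8,0,0,0,-4.5,15,0,0,0,-4.5,15,-15,0,0,-4.5,15,-30,0,0,-4.5,15,-45,0,0,-4.5,15,-53,0,0,-4.5,15,-56,0,0,-4.5,15,-56,0,0]

```text
clock: 13.1
position: [0.4376, 0.346, 0.088]
tcp_rot: [0.0, -0.055, 0.998, -0.0]
ft_force: [0.3, -0.6, 1.7]
gripper_width: 0.0005
```

Run:
```python
from h import *
s=get_state();print(s["position"],s["ft_force"])
p=read_camera("scene");cv2.imwrite("pics/i.png",cv2.resize(p["frame"][210:310,400:500],(600,600),interpolation=2))
```

```text
[0.43760767 0.34600997 0.08804226] [ 0.30458917 -0.60080856  1.65252016]
```

View pics/i.png

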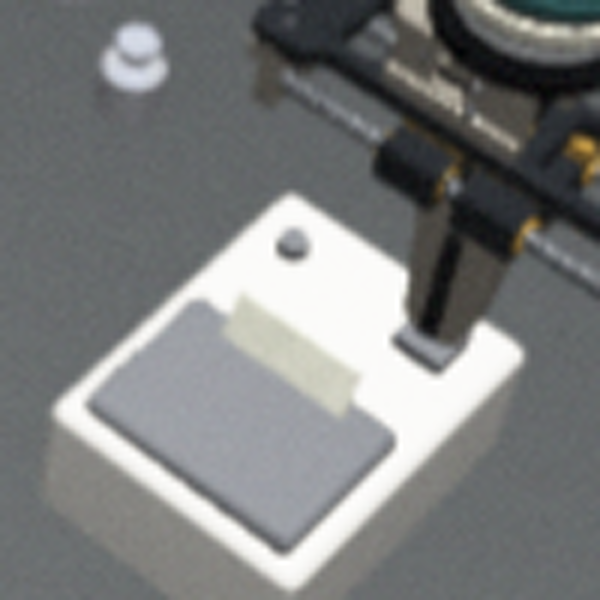

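The tips stand over the square key (crop 430,340). Press 4.5 mm, hold, then let go.

>>> move_arm:
  plan: [0,0,-3,0,0,0,0,-5,0,0,0,0,-7,0,0,0,0,-9,0,0,0,0,-10,0,0,0,0,-10,0,0,0,0,-10,0,0,0,0,-10,0,0]

```text
clock: 14.15
position: [0.4376, 0.3462, 0.0783]
tcp_rot: [0.0, -0.055, 0.998, 0.0]
ft_force: [-1.5, 1.0, 4.7]
gripper_width: 0.0007
```

>>> move_arm:
  plan: [0,0,4,0,0,0,0,15,0,0,0,0,50,0,0,0,0,90,0,0,0,0,120,0,0,0,0,140,0,0,0,0,140,0,0,0,0,140,0,0]

```text
clock: 15.15
position: [0.4369, 0.3456, 0.2173]
tcp_rot: [-0.001, -0.055, 0.998, -0.0]
ft_force: [0.1, 0.4, 0.3]
gripper_width: 0.0007
```

Run:
```python
from h import *
s=get_state();print(s["clock"],s["position"],s["ft_force"],s["dq"])
p=read_camera("scene");cv2.imwrite("pics/j.png",p["frame"])
a=cv2.imread("pics/a_scene.png"); d=cv2.absdiff(a,p["frame"]).max(2)
cv2.imwrite("pics/jd.png",d)
```

```text
15.15 [0.43692247 0.34557945 0.2172804 ] [0.05518949 0.37465796 0.29902186] [ 0.00182942  0.01271696 -0.00175307  0.00550274 -0.00117722 -0.00139335
  0.0003227 ]
```

View pics/j.png

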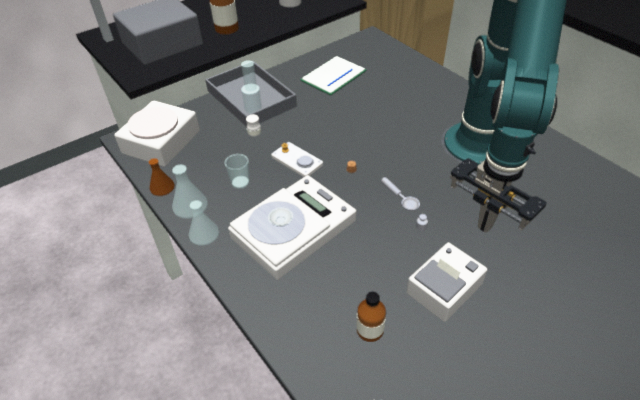

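View pics/jd.png

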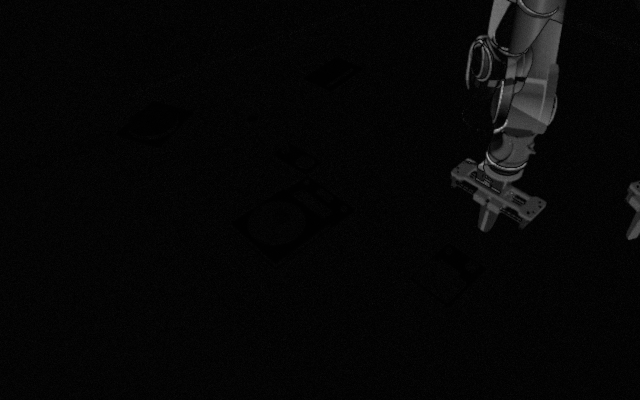

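The arm is clear above the printer. The difference against the first picture shows only the arm; nothing loose has moved. I'll hand in.

```bash
python3 -c "
from bench import *
print(close_job())"
```

```text
the job is handed in; nothing more can be done
None
```

I did the three touches in order with closed fingers, drew clear, and handed the job in at about 15 s of the 45 s allowed. The hand-in gives no verdict, and I could not read the keys' own positions. The depths below come from the tool height.

| Touch | Depth pressed | Wrist force | Hold |
|---|---|---|---|
| Earthing pad | about 3 mm | 3.6 N | about 0.75 s |
| Bar key (balance) | about 4.7 mm | 4.6 N | about 0.5 s |
| Square key (printer) | about 4.7 mm | 4.7 N | about 0.5 s |

- **After the release:** the wrist force was back near zero with the tool at z = 0.217 m. Comparing the last scene picture with the first showed only the arm had moved. Nothing loose, the dish or the brass post showed any shift.
- **Disagreements:** the network's first estimate of the bar key from the top camera was about 9 mm off. I used positions measured in the enlarged pictures instead, and the two cameras agreed on those within 2–4 mm. Just before the square-key press the wrist read 1.7 N while still 5 mm above the key. I took that as sensor noise, as readings in free motion had reached 1.3 N.

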